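Sort the hut's torches by weight

ROBOT

A 6-joint arm with a two-finger parallel gripper is mounted at the origin on the work surface. World frame = base frame: x ahead of the robot, y to its left, z up, the work surface at z = 0. Lengths are in m, angles in rad, forces in N, time in s.
With the tool pointing down it reaches from about 0.275 to 0.775 m from the base axis. Payload 14.6 kg.
Tool frame: the origin (TCP) lies on the centre line of the jaws, within the pads' length; the fingertips stand 19 mm ahead of it and the grasp point (between the pads) is the TCP; z points along the fingers, y is the line along which they close (so a half turn about z gives the same grasp; the last joint's range is limited). The gripper opens to 85 mm and grips with 20 to 120 N. Pads are 22 mm wide; open, the fingers measure 114 mm over their backs; the gripper's body (76 mm by 85 mm) begins 54 mm behind the grasp point. The pads swing forward as they close: fully open they stand 13 mm farther back than shut.
Start: joints at [-1.316, 0.263, -0.048, 1.259, 0, 1.415], TCP at [0.209, -0.482, 0.25] pointing down, gripper open.
Joint ranges: [-2.65, 2.65], [-0.89, 1.7], [-1.18, 1.37], [-2.13, 2.11], [-1.35, 1.29], [-3.14, 3.14]. Speed limits (rad/s): [1.89, 1.89, 2.57, 2.79, 3.14, 3.14].

INTERFACE

Orientations are given as a rotation vector (axis times angle).
In Python, from station import ctrl gives the robot as it stands.
- The arm moves only by the tool carry_out, never from a script. Its argument "motion" is a list of rows, each a list of 5 numbers: the shift along the tool's x, y, z each as a share of 0.04 m, from -1 to 1, then the turn about the tool's z as a share of 8 degrees, from -1 to 1, then the opening, from 0 (shut) to 1 (fully open). A call has exactly 8 rows; each row shifts and turns the commanded pose from where the row before left it, along the tool's axes as they then stand; what a row does not reach is not made up. A row lasts 1/10 s, in which the tool goes at most 50 mm and 8.59 degrees, less where a joint would pass 70% of its speed; a pose out of reach is approached as far as the arm can. A call with a number of a shift or a turn outside -1 to 1 is refused whole. A call with a gripper value outside its range is refused whole. The fingers move at their own pace and stop on an object; the grip force is fixed at half the most. Time passes only in rows, so rows that do not move let the fingers close, or fill a call up. It gives the time, the measured TCP pose, the force, the opening and the grip force at its end, in the units of the state.
- ctrl.get_state(): the state, without advancing time (a new reading comes with each control period).
- ctrl.capture(name): name is "side" or "top" or "wrist"; returns (picture, depth): 384x512x3 uint8, red, green, blue; 384x512 float32, m along the optical axis (not along the pixel's ray), 0 where there is no reading.
- ctrl.camera_params(name): a dict with "intrinsics" (3x3 intrinsics, pixels), "dist" ([k1, k2, p1, p2, k3] as OpenCV has them; the pictures are not rectified), "rvec" (rotation vector, rad) and "tvec" (3), from world to camera coordinates, as OpenCV has them. Camera axes: x right, y down, z forward; pixel columns grow to the right and rows downward; lengths in m; the calibration is good to about 2 mm. A picture is of the moment at which its call begins: read the wrist's pose just before it. camera_params takes no time and is no camera call; for the wrist camera it gives the pose at the moment of the call.
- ctrl.close_job(): hands the job in; it is judged then, once.
The state is a dict: "t": time; "qpos": joint angles; "dq": joint speeds; "tau": joint torques, N m; "ee_pos": TCP position; "eef_rot": TCP orientation; "force": force on the tool from outside, world axes, zero at the start; "wrist_torque": the same for the moment, N m; "width": finger opening in m; "grasp_force": force on a finger pad.
Only numpy, scipy, OpenCV 4.12 (cv2) and the standard library are available. Lean on these libraries where they do the work, as an engineer would, in place of code of your own. Each camera call takes 0.05 s, during which the arm holds its last target. There are 200 camera calls.

TASK

Slide the lid of the grey refill box fully open, then take every torch out of the orange crate and feel by its weight whether it has batteries in it: lay each loaded torch upright in the tray of its own handle colour, and each light, empty one upright on the floor of the refill box. When all are sorted, slide the lid fully shut against its stop; leave the small tin and the clothes peg in the crate and do not knock the glass tumbler.

Things in the scene. Friction and masses are not known exactly. Their poses are not given: they have to be found in the camera images.
- torch_1: Hand torch, may be absent: white block 110 (x) x 56 (y) x 34 high, grey lens end at +x; on top a solid red handle bar 76 (x) x 20 (y) x 24 high, to grip. Origin: middle of the block, underside 17 below, handle 17 to 41 above; centre of mass above or below the origin within 5. Weighs 0.40-0.50 kg loaded, 0.16-0.20 kg empty; only weight tells which.
- torch_2: Hand torch, may be absent: white block 110 (x) x 56 (y) x 34 high, grey lens end at +x; on top a solid blue handle bar 76 (x) x 20 (y) x 24 high, to grip. Origin: middle of the block, underside 17 below, handle 17 to 41 above; centre of mass above or below the origin within 5. Weighs 0.40-0.50 kg loaded, 0.16-0.20 kg empty; only weight tells which.
- torch_3: Hand torch, may be absent: white block 110 (x) x 56 (y) x 34 high, grey lens end at +x; on top a solid yellow handle bar 76 (x) x 20 (y) x 24 high, to grip. Origin: middle of the block, underside 17 below, handle 17 to 41 above; centre of mass above or below the origin within 5. Weighs 0.40-0.50 kg loaded, 0.16-0.20 kg empty; only weight tells which.
- torch_4: Hand torch, may be absent: white block 110 (x) x 56 (y) x 34 high, grey lens end at +x; on top a solid red handle bar 76 (x) x 20 (y) x 24 high, to grip. Origin: middle of the block, underside 17 below, handle 17 to 41 above; centre of mass above or below the origin within 5. Weighs 0.40-0.50 kg loaded, 0.16-0.20 kg empty; only weight tells which.
- torch_5: Hand torch, may be absent: white block 110 (x) x 56 (y) x 34 high, grey lens end at +x; on top a solid blue handle bar 76 (x) x 20 (y) x 24 high, to grip. Origin: middle of the block, underside 17 below, handle 17 to 41 above; centre of mass above or below the origin within 5. Weighs 0.40-0.50 kg loaded, 0.16-0.20 kg empty; only weight tells which.
- torch_6: Hand torch, may be absent: white block 110 (x) x 56 (y) x 34 high, grey lens end at +x; on top a solid yellow handle bar 76 (x) x 20 (y) x 24 high, to grip. Origin: middle of the block, underside 17 below, handle 17 to 41 above; centre of mass above or below the origin within 5. Weighs 0.40-0.50 kg loaded, 0.16-0.20 kg empty; only weight tells which.
- crate: Shallow orange slatted plastic crate, 342 (x) x 336 (y) x 42 high, walls and floor 6 thick, open at the top, fixed. Origin: centre of its underside on the table. Four or five torches lie upright on its floor, roughly along its y axis, among a small tin and a clothes peg. Two torches of one colour may be there, but never two loaded ones of one colour.
- rack: Plywood board 160 (x) x 245 (y) x 10 thick, fixed on the table, carrying the red, blue and yellow trays side by side along y, in any order. Origin: centre of its underside. Rack and box may stand on either side of the crate.
- tray_red: Red plastic tray on the rack, fixed: the storage place of a loaded torch with a red handle. Outside 138 (x) x 76 (y) x 18 high, walls and floor 4 thick (inside 130 x 68), room for one torch lying along x either way round. Origin: centre of its underside, 10 above the table.
- tray_blue: Blue plastic tray on the rack, fixed: the storage place of a loaded torch with a blue handle. Outside 138 (x) x 76 (y) x 18 high, walls and floor 4 thick (inside 130 x 68), room for one torch lying along x either way round. Origin: centre of its underside, 10 above the table.
- tray_yellow: Yellow plastic tray on the rack, fixed: the storage place of a loaded torch with a yellow handle. Outside 138 (x) x 76 (y) x 18 high, walls and floor 4 thick (inside 130 x 68), room for one torch lying along x either way round. Origin: centre of its underside, 10 above the table.
- box: Grey refill box for torches without batteries, fixed: outside 152 (x) x 232 (y) x 68 high, walls and floor 5 thick (inside 142 x 222), room for three torches lying side by side along its x axis with about 66 between their middles. Origin: centre of its underside on the table. Its top is covered by the sliding lid.
- lid (a joint): Flat white lid of the refill box, 152 x 232 x 6, underside 70 and upper face 76 above the table. It slides along the box's own +x (away from the robot) and stays where it is left: 0 = shut against its stop, 0.15 = fully open against its other stop (m). Starts shut or up to 30 mm ajar. Slides with about 2 N.
- lid_knob (a point): Top centre of the lid's black grip block, 24 (along box x) x 50 (y) x 28 high, standing on the lid's upper face; the top is 104 above the table. With the lid shut it lies 52 from the box centre towards the robot (box -x); it travels with the lid.
- small_tin: Round aluminium tin with pressed lid lying in the crate, diameter 62, 34 high; origin: centre of its underside. Belongs in the crate.
- clothes_peg: Green plastic clothes peg in the crate, 100 (x) x 28 x 22 high; origin: centre of its underside. Belongs in the crate.
- tumbler: Green glass tumbler, diameter 74, 110 high, standing on the table just beyond the rack (rack +x); origin: centre of its underside. Bystander.
There are look-alikes about, which are no part of the job. Leave any brown or purple look-alike of the torch_5 alone.

How it is judged:
By the outcome, as a careful person would: the job done as asked, in the order asked, and still so for the second after the job is handed in, with the robot touching nothing.
Of torch_1, torch_2, torch_3, torch_4, torch_5, torch_6 only 4 to 5 are there at a start; the rules pass over those that are not, and their reading is None.
At some moment in a run one of torch_1, torch_2, torch_3, torch_4, torch_5, torch_6 may be knocked a few centimetres aside while the robot is not near it.
It also fails if it takes over 210 s, if anything falls off the work surface, if the arm or the gripper's body presses on something with over 40 N, if the wrist force passes 120 N, or if a joint passes its speed limit or range.

## Working session

There is one attempt and no reset: what is moved stays moved. The work goes in short steps, Python scripts to look and compute and a tool call to move; the robot and the scene stay as the last step left them, time stands still between calls to the robot, and variables do not carry over. Pictures are saved under pics/ and viewed, at most 14 in all, crops included, and the job is handed in when it is done.

Besides the shell and the picture viewer there is one more tool, called as name(argument=value, ...) on one line, values as JSON. carry_out: Moves the arm, as the interface text tells. Shift numbers are shares of 0.04 m and turn numbers shares of 8 degrees, none past 1 either way. Its arguments: {"type":"object","properties":{"motion":{"type":"array","items":{"type":"array","items":{"type":"number","minimum":-1,"maximum":1}}}},"required":["motion"]}

```bash
ls; mkdir -p pics
cat > h.py <<'E'
import numpy as np, cv2
from station import ctrl
def cap(n,save=None):
    p=ctrl.camera_params(n); im,d=ctrl.capture(n)
    if save: cv2.imwrite(f'pics/{save}.png',im[:,:,::-1])
    return p,im,d
def world(p,d):
    K=np.array(p['intrinsics'],float); h,w=d.shape
    u,v=np.meshgrid(np.arange(w),np.arange(h))
    pts=np.stack([u,v],-1).reshape(-1,1,2).astype(np.float64)
    n=cv2.undistortPoints(pts,K,np.array(p['dist'],float)).reshape(h,w,2)
    c=np.concatenate([n*d[...,None],d[...,None]],-1)
    R=cv2.Rodrigues(np.array(p['rvec'],float))[0]
    return (c-np.array(p['tvec'],float).ravel())@R
E
python3 - <<'E'
from h import *
s=ctrl.get_state();print(s)
print(cv2.Rodrigues(np.array(s['eef_rot']))[0].round(3))
p,im,d=cap('top','top0'); np.savez('top0.npz',im=im,W=world(p,d),d=d)
p,im2,d2=cap('side','side0')
print(p['tvec'],im.mean())
E
```

```text
pics
{'t': 0.0, 'qpos': array([-1.31632630e+00,  2.63529847e-01, -4.89504331e-02,  1.25936917e+00,
       -2.93244291e-05,  1.41550165e+00]), 'dq': array([-4.88140500e-04, -3.08350852e-04, -5.08757358e-04, -9.30339788e-04,
       -4.67834366e-04, -5.50353313e-05]), 'tau': array([-3.43065272e-03, -6.37625170e+01,  3.84560359e+01,  1.36991678e-02,
       -2.31531822e-04,  2.98243060e-05]), 'ee_pos': array([ 0.20908351, -0.48129724,  0.24981653]), 'eef_rot': array([-3.07485760e+00, -6.38949550e-01,  1.27960051e-04]), 'force': array([-0.02449354, -0.51907522,  0.60094771]), 'wrist_torque': array([-0.02124092,  0.0092464 , -0.0178356 ]), 'grasp_force': 0.0, 'width': 0.08522994048430911}
[[ 0.917  0.398 -0.   ]
 [ 0.398 -0.917  0.001]
 [ 0.    -0.001 -1.   ]]
[0.4801828  0.29348075 0.75160164] 122.17012702094183
```

View pics/top0.png

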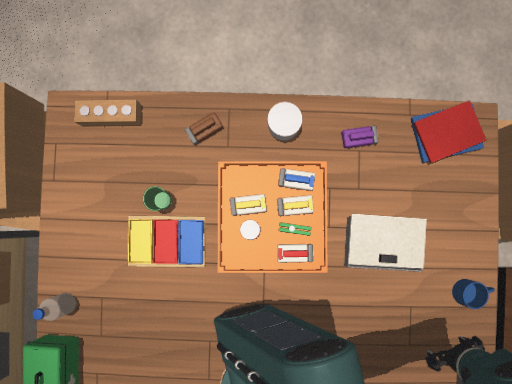

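View pics/side0.png

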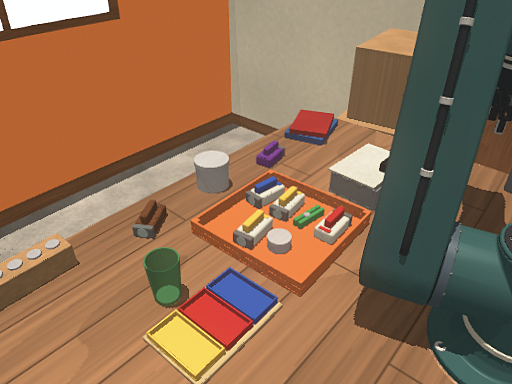

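The top view shows the torches in the crate: blue (297,180), yellow (249,205), yellow (296,206) and red (295,254). The tin is at (250,230) and the peg at (295,229). The look-alikes are brown (206,129) and purple (360,136), both outside the crate, so I exclude them. The trays run yellow, red, blue from left to right, with the tumbler at (157,199). The box is on the right, with its knob at (388,259).

```bash
cat > meas.py <<'E'
from h import *
def rect(W,m):
    P=W[m][:,:2].astype(np.float32); r=cv2.minAreaRect(P)
    c,(a,b),t=r
    if a<b: a,b,t=b,a,t+90
    return np.round(c,4),round(a,4),round(b,4),round((t+90)%180-90,1),len(P),np.median(W[m][:,2]).round(4)
def crop_blobs(W,m,minn=8):
    n,l,st,_=cv2.connectedComponentsWithStats(m.astype(np.uint8))
    return [(rect(W,l==i),tuple(st[i][:4])) for i in range(1,n) if st[i][4]>=minn]
def colors(im):
    h=cv2.cvtColor(im,cv2.COLOR_RGB2HSV).astype(int);H,S,V=h[...,0],h[...,1],h[...,2]
    k=(S>140)&(V>60)
    return dict(red=k&((H<5)|(H>172)),blue=k&(H>100)&(H<125),yellow=k&(H>20)&(H<32),green=k&(H>45)&(H<90))
E
python3 - <<'E'
from meas import *
z=np.load('top0.npz');im,W,d=z['im'],z['W'],z['d']
Z=W[...,2]
reg=np.zeros(Z.shape,bool);reg[150:275,120:330]=1
for n,m in colors(im).items():
    print(n)
    for b in crop_blobs(W,m&reg&(Z>0.055)&(Z<.08),6): print('  H',b)
    for b in crop_blobs(W,m&reg&(Z<0.03),60): print('  L',b)
reg2=np.zeros(Z.shape,bool);reg2[205:275,335:435]=1
for lo,hi in((.07,.082),(.095,.11)):
    for b in crop_blobs(W,reg2&(Z>lo)&(Z<hi),6): print('lid',b)
reg3=np.zeros(Z.shape,bool);reg3[155:278,210:335]=1
g=cv2.cvtColor(im,cv2.COLOR_RGB2GRAY)
for b in crop_blobs(W,reg3&(im[...,2]>110)&(Z>.03)&(Z<.048),20): print('white',b)
for b in crop_blobs(W,reg3&(Z>.034)&(Z<.05)&(im[...,2]<90),20): print('crate rim',b)
t=np.zeros(Z.shape,bool);t[180:215,138:180]=1
for b in crop_blobs(W,t&(Z>.09)&(Z<.13),10): print('tumbler',b)
E
python3 - <<'E'
import cv2
im=cv2.imread('pics/top0.png');cv2.imwrite('pics/c0.png',cv2.resize(im[150:282,120:440],(800,330),interpolation=cv2.INTER_CUBIC))
E
```

```text
red
  H ((array([ 0.4418, -0.0801]), 0.0703, 0.0156, -88.7, 144, np.float64(0.0643)), (np.int32(284), np.int32(251), np.int32(24), np.int32(6)))
  L ((array([0.4646, 0.3258]), 0.134, 0.0782, 1.8, 1008, np.float64(0.0151)), (np.int32(153), np.int32(220), np.int32(25), np.int32(44)))
blue
  H ((array([ 0.6699, -0.0786]), 0.0745, 0.0169, 83.9, 110, np.float64(0.0635)), (np.int32(285), np.int32(175), np.int32(25), np.int32(8)))
  L ((array([0.4629, 0.2114]), 0.1193, 0.0066, -0.4, 68, np.float64(0.0255)), (np.int32(200), np.int32(224), np.int32(3), np.int32(39)))
yellow
  H ((array([0.5847, 0.0491]), 0.0367, 0.0111, -63.6, 19, np.float64(0.0628)), (np.int32(248), np.int32(201), np.int32(12), np.int32(6)))
  H ((array([ 0.5878, -0.0774]), 0.0742, 0.0144, -83.2, 37, np.float64(0.0628)), (np.int32(284), np.int32(202), np.int32(25), np.int32(7)))
  H ((array([0.5766, 0.0896]), 0.0306, 0.006, 86.0, 12, np.float64(0.0636)), (np.int32(236), np.int32(206), np.int32(11), np.int32(3)))
  L ((array([0.4682, 0.4405]), 0.1339, 0.0368, -7.9, 86, np.float64(0.0202)), (np.int32(128), np.int32(219), np.in
[... 759 characters left out ...]
102, 0.0621]), 0.0588, 0.0585, -88.2, 306, np.float64(0.0401)), (np.int32(240), np.int32(220), np.int32(20), np.int32(20)))
white ((array([ 0.4428, -0.0782]), 0.1084, 0.0554, -86.3, 391, np.float64(0.0397)), (np.int32(277), np.int32(244), np.int32(36), np.int32(19)))
crate rim ((array([ 0.4703, -0.1744]), 0.1734, 0.0315, -6.9, 77, np.float64(0.0415)), (np.int32(317), np.int32(216), np.int32(11), np.int32(57)))
crate rim ((array([ 0.4394, -0.0338]), 0.0277, 0.0064, 1.6, 29, np.float64(0.0423)), (np.int32(279), np.int32(249), np.int32(3), np.int32(10)))
tumbler ((array([0.5957, 0.3435]), 0.073, 0.0717, -88.7, 162, np.float64(0.1084)), (np.int32(143), np.int32(186), np.int32(25), np.int32(25)))
```

View pics/c0.png

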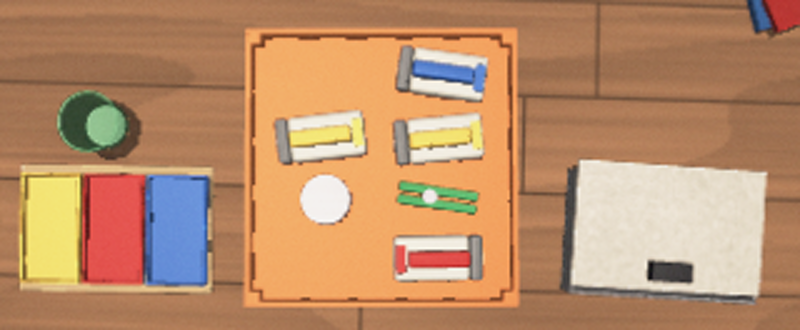

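The crop confirms four torches: blue (297,180), yellow A (249,205), yellow B (296,206) and red (295,254). The peg is thin with no block and the tin is round. I'll do the lid first, turning to grip its knob along x.

carry_out(motion=[[0, 0, 0, -1, 0.7], [0, 0, 0, -1, 0.7], [0, 0, 0, -1, 0.7], [0, 0, 0, -1, 0.7], [0, 0, 0, -1, 0.7], [0, 0, 0, -1, 0.7], [0, 0, 0, -1, 0.7], [0, 0, 0, -1, 0.7]])

```text
t: 0.9
ee_pos: [0.2091, -0.4814, 0.25]
eef_rot: [-2.263, -2.178, -0.001]
force: [-0.7, -0.2, 0.2]
width: 0.06
grasp_force: 0.0
```

carry_out(motion=[[0.56, 0.92, 0, 0, 0.7], [0.56, 0.92, 0, 0, 0.7], [0.56, 0.92, 0, 0, 0.7], [0.56, 0.92, 0, 0, 0.7], [0.56, 0.92, 0, 0, 0.7], [0.56, 0.92, 0, 0, 0.7], [0, 0, 0, 0, 0.7], [0, 0, 0, 0, 0.7]])

```text
t: 1.7
ee_pos: [0.4361, -0.3564, 0.2498]
eef_rot: [-2.267, -2.174, 0.0]
force: [0.2, -0.3, -0.1]
width: 0.0598
grasp_force: 0.0
```

```bash
cat > plan.py <<'E'
import sys
from h import *
def plan(x,y,z,yaw=None):
    s=ctrl.get_state();R=cv2.Rodrigues(np.array(s['eef_rot']))[0]
    cy=np.degrees(np.arctan2(R[1,0],R[0,0])); t=cy if yaw is None else yaw
    dt=(cy-t+180)%360-180
    d=np.array([x,y,z])-s['ee_pos']; a=np.radians(t)
    tx=d[0]*np.cos(a)+d[1]*np.sin(a); ty=d[0]*np.sin(a)-d[1]*np.cos(a)
    print('t',round(s['t'],1),'pos',s['ee_pos'].round(4),'yaw',cy.round(1),'F',s['force'].round(2),'w',round(s['width'],4),'g',round(s['grasp_force'],1))
    print('turn %.2f | after turn: shares x %.2f y %.2f z %.2f'%(dt/8,tx/.04,ty/.04,-d[2]/.04))
if __name__=='__main__': plan(*map(float,sys.argv[1:]))
E
python3 plan.py .435 -.356 .104 88
```

```text
t 1.7 pos [ 0.4361 -0.3564  0.2498] yaw 87.6 F [ 0.18 -0.35 -0.12] w 0.0598 g 0.0
turn -0.05 | after turn: shares x 0.01 y -0.03 z 3.65
```

carry_out(motion=[[0, -0.02, 0.8, -0.05, 0.7], [0, 0, 0.8, 0, 0.7], [0, 0, 0.8, 0, 0.7], [0, 0, 0.6, 0, 0.7], [0, 0, 0.4, 0, 0.7], [0, 0, 0.2, 0, 0.7], [0, 0, 0, 0, 0.7], [0, 0, 0, 0, 0.7]])

```text
t: 2.5
ee_pos: [0.4347, -0.3575, 0.107]
eef_rot: [2.262, 2.179, -0.0]
force: [-0.5, -0.3, -0.0]
width: 0.0595
grasp_force: 0.0
```

carry_out(motion=[[0, 0, 0, 0, 0], [0, 0, 0, 0, 0], [0, 0, 0, 0, 0], [0, 0, 0, 0, 0], [0, 0, 0, 0, 0], [0, 0, 0, 0, 0], [0, 0, 0, 0, 0], [0, 0, 0, 0, 0]])

```text
t: 3.3
ee_pos: [0.4352, -0.3572, 0.1071]
eef_rot: [2.261, 2.179, -0.0]
force: [-1.7, 2.0, 7.6]
width: 0.0227
grasp_force: 59.2
```

carry_out(motion=[[0, 0.3, 0, 0, 0], [0, 0.4, 0, 0, 0], [0, 0.4, 0, 0, 0], [0, 0.4, 0, 0, 0], [0, 0.4, 0, 0, 0], [0, 0.4, 0, 0, 0], [0, 0.2, 0, 0, 0], [0, 0, 0, 0, 0]])

```text
t: 4.1
ee_pos: [0.5363, -0.3614, 0.1071]
eef_rot: [2.26, 2.179, -0.0]
force: [0.5, -2.5, 4.9]
width: 0.0222
grasp_force: 59.1
```

carry_out(motion=[[0, 0.1, 0, 0, 0], [0, 0.1, 0, 0, 0], [0, 0.1, 0, 0, 0], [0, 0.1, 0, 0, 0], [0, 0.05, 0, 0, 0], [0, 0.05, 0, 0, 0], [0, 0, 0, 0, 0], [0, 0, 0, 0, 0]])

```text
t: 4.9
ee_pos: [0.5554, -0.3622, 0.1071]
eef_rot: [2.261, 2.178, -0.0]
force: [0.4, -3.6, 6.1]
width: 0.0227
grasp_force: 59.3
```

Run:
```python
from meas import *
p,im,d=cap('top','top1');W=world(p,d);Z=W[...,2]
s=ctrl.get_state();print(s['ee_pos'],s['force'])
cv2.imwrite('pics/c1.png',cv2.resize(im[150:290,320:450,::-1],(520,560)))
```

```text
[ 0.55533132 -0.36220006  0.1071211 ] [ 0.84862465 -3.90739599  5.45172775]
```

View pics/c1.png

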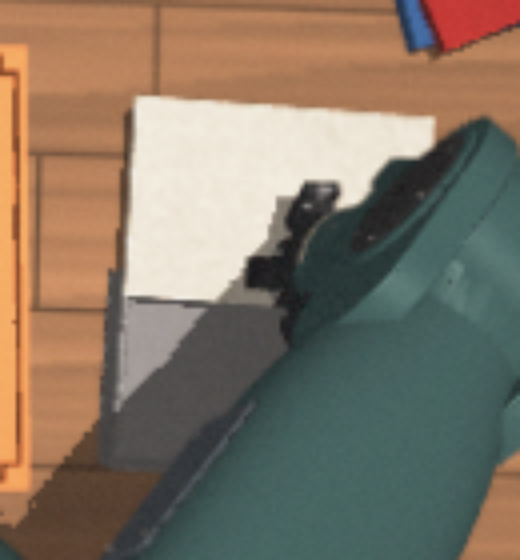

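The lid (crop 125–435, 95–300) is mostly open, and the box interior is visible below it. I'll creep it to the stop.

carry_out(motion=[[0, 0.05, 0, 0, 0], [0, 0.05, 0, 0, 0], [0, 0.05, 0, 0, 0], [0, 0.05, 0, 0, 0], [0, 0, 0, 0, 0], [0, 0, 0, 0, 0], [0, 0, 0, 0, 0], [0, 0, 0, 0, 0]])

```text
t: 5.75
ee_pos: [0.5633, -0.3625, 0.1071]
eef_rot: [2.261, 2.178, -0.001]
force: [0.9, -4.1, 6.3]
width: 0.023
grasp_force: 59.3
```

carry_out(motion=[[0, 0.05, 0, 0, 0], [0, 0.05, 0, 0, 0], [0, 0.05, 0, 0, 0], [0, 0.05, 0, 0, 0], [0, 0, 0, 0, 0], [0, 0, 0, 0, 0], [0, 0, 0, 0, 0], [0, 0, 0, 0, 0]])

```text
t: 6.55
ee_pos: [0.5713, -0.3629, 0.1071]
eef_rot: [2.261, 2.178, -0.001]
force: [0.1, -5.4, 5.2]
width: 0.0228
grasp_force: 59.2
```

carry_out(motion=[[0, 0.05, 0, 0, 0], [0, 0.05, 0, 0, 0], [0, 0.05, 0, 0, 0], [0, 0, 0, 0, 0], [0, 0, 0, 0, 0], [0, 0, 0, 0, 0], [0, 0, 0, 0, 0], [0, 0, 0, 0, 0]])

```text
t: 7.35
ee_pos: [0.5743, -0.363, 0.1071]
eef_rot: [-2.262, -2.177, 0.007]
force: [-21.4, -4.0, 15.7]
width: 0.0226
grasp_force: 60.6
```

The force shows the lid is on its stop: 21 N back and no further travel. I'll release, rise, and go over the red torch.

carry_out(motion=[[0, 0, 0, 0, 0.7], [0, 0, 0, 0, 0.7], [0, 0, 0, 0, 0.7], [0, 0, 0, 0, 0.7], [0, 0, -0.5, 0, 0.7], [0, 0, -0.8, 0, 0.7], [0, 0, -0.8, 0, 0.7], [0, 0, -0.7, 0, 0.7]])

```text
t: 8.15
ee_pos: [0.5769, -0.362, 0.2199]
eef_rot: [2.261, 2.18, 0.0]
force: [0.3, -0.6, 0.0]
width: 0.0598
grasp_force: 0.0
```

carry_out(motion=[[0.87, -0.44, 0, 0, 0.6], [0.87, -0.44, 0, 0, 0.6], [0.87, -0.44, 0, 0, 0.6], [0.87, -0.44, 0, 0, 0.6], [0.87, -0.44, 0, 0, 0.6], [0.87, -0.44, 0, 0, 0.6], [0.87, -0.44, 0, 0, 0.6], [0.87, -0.44, 0, -0.6, 0.6]])

```text
t: 8.95
ee_pos: [0.4455, -0.0774, 0.2183]
eef_rot: [2.168, 2.273, 0.001]
force: [0.8, 1.2, 1.1]
width: 0.051
grasp_force: 0.0
```

carry_out(motion=[[0, 0, 0, 0, 0.6], [0, 0, 0, 0, 0.6], [0, 0, 0, 0, 0.6], [0, 0, 0, 0, 0.6], [0, 0, 0, 0, 0.6], [0, 0, 0, 0, 0.6], [0, 0, 0, 0, 0.6], [0, 0, 0, 0, 0.6]])

```text
t: 9.75
ee_pos: [0.4464, -0.0789, 0.2182]
eef_rot: [-2.169, -2.272, 0.0]
force: [0.7, -0.4, -0.1]
width: 0.0512
grasp_force: 0.0
```

```bash
cat > look.py <<'E'
from meas import *
import sys
def look(cams=('top','wrist'),save=None):
    s=ctrl.get_state();print('t',round(s['t'],1),'F',s['force'].round(2),'pos',s['ee_pos'].round(4))
    for cam in cams:
        p,im,d=cap(cam,save and save+cam);W=world(p,d);Z=W[...,2];X=W[...,0];Y=W[...,1]
        ok=d>0
        for n,m in colors(im).items():
            if n=='green':continue
            m=m&ok&(Z>.053)&(Z<.075)&(X>.35)&(X<.8)&(abs(Y)<.5)
            for b in crop_blobs(W,cv2.morphologyEx(m.astype(np.uint8),cv2.MORPH_CLOSE,np.ones((3,3))).astype(bool)&ok&(Z>.053)&(Z<.075),12): print(cam,n,*b[0])
        b=None
        m=ok&(im.min(-1)>110)&(Z>.034)&(Z<.046)&(X>.38)&(X<.75)&(abs(Y)<.17)
        for b in crop_blobs(W,m,60): print(cam,'block',*b[0])
if __name__=='__main__': look(sys.argv[1].split(','),sys.argv[2] if len(sys.argv)>2 else None)
E
python3 look.py top,wrist a_; python3 plan.py .442 -.08 .067 93
python3 - <<'E'
from meas import *
p=ctrl.camera_params('wrist');im=cv2.imread('pics/a_top.png');im2=cv2.imread('pics/a_wrist.png')
cv2.imwrite('pics/v1.png',np.hstack([im[90:390,:][:288,60:460],cv2.resize(im2,(384,288))]))
E
```

```text
t 9.8 F [ 0.68 -0.45 -0.06] pos [ 0.4464 -0.0789  0.2182]
top blue [ 0.6701 -0.0787] 0.0743 0.0164 83.7 132 0.064
top yellow [0.5824 0.0619] 0.0606 0.0116 -70.9 27 0.0638
top yellow [ 0.581  -0.0659] 0.0522 0.0121 81.4 24 0.0638
top block [ 0.6717 -0.0785] 0.1091 0.0555 83.7 349 0.0398
top block [0.5883 0.0709] 0.1084 0.0555 -81.5 403 0.0398
top block [ 0.5902 -0.0757] 0.1105 0.0546 -83.3 389 0.0402
top block [0.5102 0.0621] 0.0587 0.0586 -88.5 288 0.0406
wrist red [ 0.4419 -0.0805] 0.0745 0.0192 -87.0 1569 0.0634
wrist blue [ 0.6703 -0.0808] 0.0757 0.0204 84.3 1742 0.0632
wrist yellow [0.5884 0.0597] 0.0589 0.0203 -81.6 1799 0.0633
wrist yellow [ 0.5891 -0.078 ] 0.0741 0.0204 -83.2 1726 0.0632
wrist block [0.5109 0.0583] 0.0611 0.0582 4.0 3638 0.0398
wrist block [0.5895 0.0549] 0.0827 0.0557 -81.7 2403 0.0393
wrist block [ 0.4419 -0.0707] 0.0892 0.0556 -87.3 2532 0.0395
wrist block [ 0.584  -0.0302] 0.0515 0.0146 7.2 636 0.0397
wrist block [ 0.6764 -0.032 ] 0.0521 0.0142 -6.0 539 0.0398
wrist block [ 0.5901 -0.0853] 0.0926 0.0548 -83.1 2062 0.0392
wrist block [ 0.6688 -0.0878] 0.0936 0.0548 84.8 1737 0.0393
t 9.8 pos [ 0.4464 -0.0788  0.2183] yaw 92.7 F [-0.52  0.48 -0.56] w 0.0516 g 0.0
turn -0.04 | after turn: shares x -0.02 y -0.11 z 3.78
```

View pics/v1.png

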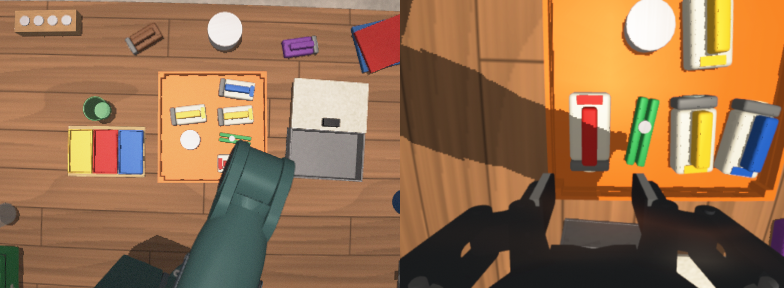

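The left half shows the lid fully open and all torches in place. The right (wrist) half shows the red torch at about (590,135). The wrist-camera measurements are good, so I'll grip red and lift it.

carry_out(motion=[[-0.02, -0.11, 0.8, -0.04, 0.6], [0, 0, 0.8, 0, 0.6], [0, 0, 0.8, 0, 0.6], [0, 0, 0.7, 0, 0.6], [0, 0, 0.5, 0, 0.6], [0, 0, 0.25, 0, 0.6], [0, 0, 0, 0, 0.6], [0, 0, 0, 0, 0.6]])

```text
t: 10.65
ee_pos: [0.4424, -0.0799, 0.065]
eef_rot: [2.162, 2.278, 0.0]
force: [-0.4, -0.3, 0.7]
width: 0.0518
grasp_force: 0.0
```

carry_out(motion=[[0, 0, 0, 0, 0], [0, 0, 0, 0, 0], [0, 0, 0, 0, 0], [0, 0, 0, 0, 0], [0, 0, 0, 0, 0], [0, 0, 0, 0, 0], [0, 0, 0, 0, 0], [0, 0, 0, 0, 0]])

```text
t: 11.45
ee_pos: [0.4423, -0.0799, 0.065]
eef_rot: [2.162, 2.278, 0.001]
force: [-2.2, -0.4, 7.5]
width: 0.0187
grasp_force: 59.9
```

carry_out(motion=[[0, 0, -0.2, 0, 0], [0, 0, -0.5, 0, 0], [0, 0, -0.7, 0, 0], [0, 0, -0.7, 0, 0], [0, 0, -0.4, 0, 0], [0, 0, 0, 0, 0], [0, 0, 0, 0, 0], [0, 0, 0, 0, 0]])

```text
t: 12.25
ee_pos: [0.4414, -0.0796, 0.1633]
eef_rot: [-2.161, -2.278, 0.001]
force: [-0.6, -0.0, -5.1]
width: 0.0187
grasp_force: 59.5
```

carry_out(motion=[[0, 0, 0, 0, 0], [0, 0, 0, 0, 0], [0, 0, 0, 0, 0], [0, 0, 0, 0, 0], [0, 0, 0, 0, 0], [0, 0, 0, 0, 0], [0, 0, 0, 0, 0], [0, 0, 0, 0, 0]])

```text
t: 13.05
ee_pos: [0.442, -0.0798, 0.1643]
eef_rot: [-2.163, -2.279, -0.0]
force: [0.6, 0.4, -4.9]
width: 0.0184
grasp_force: 59.5
```

```bash
cat > place.py <<'E'
# geometry of trays and box from initial picture
from meas import *
z=np.load('top0.npz');im,W=z['im'],z['W'];Z=W[...,2]
p,im1,d=cap('top');W1=world(p,d);Z1=W1[...,2]
c=colors(im);r=np.zeros(Z.shape,bool);r[210:270,120:212]=1
for n in('yellow','red','blue'):
    m=cv2.morphologyEx((c[n]&r&(Z<.04)).astype(np.uint8),cv2.MORPH_CLOSE,np.ones((5,5)))>0
    b=max(crop_blobs(W,m&(Z<.04)&(Z>0)),key=lambda b:b[0][4]);print(n,b)
r=np.zeros(Z.shape,bool);r[160:280,335:435]=1
print('box floor',[b for b in crop_blobs(W1,r&(Z1<.012)&(Z1>.002)&(np.ptp(im1.astype(int),axis=-1)<25),100)])
print('rim',[b for b in crop_blobs(W1,r&(Z1<.0695)&(Z1>.06)&(np.ptp(im1.astype(int),axis=-1)<25),20)])
print('lid',[b for b in crop_blobs(W1,r&(Z1<.085)&(Z1>.073)&(im1.min(-1)>110),100)])
E
python3 place.py
python3 - <<'E'
from h import *
import cv2
for i in range(3): s=ctrl.get_state();ctrl.capture('top');print(s['t'],s['force'].round(2),s['wrist_torque'].round(3),s['width'],s['ee_pos'])
E
```

```text
yellow ((array([0.4643, 0.4083]), 0.1358, 0.0831, 1.8, 274, np.float64(0.0234)), (np.int32(128), np.int32(219), np.int32(25), np.int32(44)))
red ((array([0.4649, 0.326 ]), 0.1342, 0.0785, 1.2, 1055, np.float64(0.0153)), (np.int32(153), np.int32(220), np.int32(25), np.int32(44)))
blue ((array([0.4668, 0.2196]), 0.1301, 0.0221, 0.8, 98, np.float64(0.0256)), (np.int32(195), np.int32(221), np.int32(8), np.int32(43)))
box floor [((array([ 0.4763, -0.3635]), 0.2126, 0.1445, 88.0, 2357, np.float64(0.0061)), (np.int32(350), np.int32(219), np.int32(68), np.int32(50)))]
rim [((array([ 0.4752, -0.2436]), 0.0485, 0.0052, -2.9, 25, np.float64(0.0662)), (np.int32(349), np.int32(236), np.int32(3), np.int32(17))), ((array([ 0.4035, -0.3891]), 0.0461, 0.0034, -89.4, 20, np.float64(0.0658)), (np.int32(389), np.int32(268), np.int32(16), np.int32(2)))]
lid [((array([ 0.6263, -0.3631]), 0.2338, 0.1546, 87.5, 3088, np.float64(0.077)), (np.int32(351), np.int32(168), np.int32(78), np.int32(55)))]
13.1 [ 0.43  0.16 -4.65] [-0.016 -0.041 -0.023] 0.01848541931872113 [ 0.44199761 -0.07977493  0.16428301]
13.15 [-0.21  1.29 -4.17] [-0.027 -0.012  0.019] 0.01884798292572501 [ 0.44202289 -0.07976725  0.16429459]
13.2 [-0.   -0.11 -5.75] [0.015 0.017 0.014] 0.018576526225685012 [ 0.44200319 -0.07977259  0.16427905]
```

Red weighs about 0.5 kg, so it is loaded and goes in the red tray. I'll turn and travel, then check the tray with the wrist camera.

carry_out(motion=[[0, 0, 0, -1, 0], [0, 0, 0, -1, 0], [0, 0, 0, -1, 0], [0, 0, 0, -1, 0], [0, 0, 0, -1, 0], [0, 0, 0, -1, 0], [0, 0, 0, -1, 0], [0, 0, 0, -1, 0]])

```text
t: 14.05
ee_pos: [0.442, -0.0798, 0.1643]
eef_rot: [-0.617, -3.08, -0.0]
force: [1.4, 0.0, -4.8]
width: 0.0185
grasp_force: 59.5
```

carry_out(motion=[[0, 0, 0, -1, 0], [0, 0, 0, -1, 0], [0, 0, 0, -1, 0], [0, 0.5, 0, 0, 0], [0, 0.8, 0, 0, 0], [0, 0.8, 0, 0, 0], [0, 0.8, 0, 0, 0], [0, 0.8, 0, 0, 0]])

```text
t: 14.85
ee_pos: [0.4393, 0.0694, 0.1644]
eef_rot: [-0.027, 3.141, -0.0]
force: [1.2, 0.1, -4.6]
width: 0.0187
grasp_force: 59.7
```

carry_out(motion=[[-0.1, 0.9, 0, 0, 0], [-0.1, 0.9, 0, 0, 0], [-0.1, 0.9, 0, 0, 0], [-0.1, 0.9, 0, 0, 0], [-0.1, 0.9, 0, 0, 0], [-0.1, 0.9, 0, 0, 0], [-0.1, 0.6, 0, 0, 0], [-0.1, 0.3, 0, 0, 0]])

```text
t: 15.65
ee_pos: [0.4669, 0.3226, 0.164]
eef_rot: [0.03, -3.141, -0.0]
force: [0.4, 0.2, -4.6]
width: 0.0187
grasp_force: 59.8
```

carry_out(motion=[[0, 0, 0, 0, 0], [0, 0, 0, 0, 0], [0, 0, 0, 0, 0], [0, 0, 0, 0, 0], [0, 0, 0, 0, 0], [0, 0, 0, 0, 0], [0, 0, 0, 0, 0], [0, 0, 0, 0, 0]])

```text
t: 16.45
ee_pos: [0.467, 0.3206, 0.1643]
eef_rot: [-0.027, 3.141, -0.0]
force: [0.5, 0.3, -5.1]
width: 0.0183
grasp_force: 59.8
```

```bash
cat > tray.py <<'E'
from meas import *
s=ctrl.get_state()
p,im,d=cap('wrist','w_%d'%(s['t']*100));W=world(p,d);Z=W[...,2];c=colors(im)
for n in('yellow','red','blue'):
    m=c[n]&(d>0)&(W[...,1]>.15)&(W[...,0]>.36)&(W[...,0]<.56)
    for lo,hi in((.008,.019),(.024,.033)):
        for b in crop_blobs(W,m&(Z>lo)&(Z<hi),150): print(n,lo,*b[0])
E
python3 tray.py; python3 plan.py .465 .326 .072 181.2
```

```text
yellow 0.008 [0.4647 0.4063] 0.1316 0.0668 1.1 9922 0.0139
yellow 0.024 [0.4644 0.4048] 0.138 0.0762 1.4 2160 0.0275
red 0.008 [0.4113 0.3235] 0.0709 0.0217 -88.9 1896 0.0137
red 0.024 [0.4094 0.3237] 0.0755 0.0262 89.3 554 0.0276
blue 0.008 [0.4677 0.2431] 0.1316 0.0675 1.0 9306 0.0138
blue 0.024 [0.4669 0.2448] 0.1361 0.0754 1.0 1378 0.0273
t 16.5 pos [0.467  0.3207 0.1643] yaw -179.0 F [ 0.34  0.31 -5.77] w 0.0186 g 59.8
turn -0.03 | after turn: shares x 0.05 y 0.13 z 2.31
```

carry_out(motion=[[0.03, 0.1, 0.5, 0, 0], [0, 0, 0.6, 0, 0], [0, 0, 0.5, 0, 0], [0, 0, 0.3, 0, 0], [0, 0, 0.2, 0, 0], [0, 0, 0.1, 0, 0], [0, 0, 0.06, 0, 0], [0, 0, 0, 0, 0]])

```text
t: 17.3
ee_pos: [0.466, 0.3248, 0.0742]
eef_rot: [-0.027, 3.141, 0.0]
force: [0.2, 0.3, -4.2]
width: 0.0185
grasp_force: 59.7
```

carry_out(motion=[[0, 0, 0, 0, 0], [0, 0, 0, 0, 0.5], [0, 0, 0, 0, 0.5], [0, 0, 0, 0, 0.5], [0, 0, 0, 0, 0.5], [0, 0, 0, 0, 0.5], [0, 0, -0.3, 0, 0.5], [0, 0, -0.5, 0, 0.5]])

```text
t: 18.1
ee_pos: [0.4652, 0.3244, 0.1061]
eef_rot: [0.027, -3.14, 0.001]
force: [-0.3, -0.0, 0.1]
width: 0.0426
grasp_force: 0.0
```

carry_out(motion=[[0, 0, -1, 0, 0.6], [0, 0, -1, 0, 0.6], [0, 0, -1, 0, 0.6], [0, -0.5, 0, 0, 0.6], [0, -1, 0, 0, 0.6], [0, -1, 0, 0, 0.6], [0, -1, 0, 0, 0.6], [0, -1, 0, 0, 0.6]])

```text
t: 18.9
ee_pos: [0.4686, 0.1433, 0.2268]
eef_rot: [-0.028, 3.141, 0.0]
force: [0.7, -0.7, -0.4]
width: 0.0511
grasp_force: 0.0
```

carry_out(motion=[[0, -1, 0, 1, 0.6], [0, 0, 0, 1, 0.6], [0, 0, 0, 1, 0.6], [0, 0, 0, 1, 0.6], [0, 0, 0, 1, 0.6], [0, 0, 0, 1, 0.6], [0, 0, 0, 1, 0.6], [0, 0, 0, 1, 0.6]])

```text
t: 19.7
ee_pos: [0.4695, 0.1047, 0.2268]
eef_rot: [1.649, 2.673, 0.001]
force: [-0.4, -0.3, -0.3]
width: 0.0517
grasp_force: 0.0
```

carry_out(motion=[[0, 0, 0, 1, 0.6], [0, 0, 0, 1, 0.6], [0, 0, 0, 0, 0.6], [0, 0, 0, 0, 0.6], [0, 0, 0, 0, 0.6], [0, 0, 0, 0, 0.6], [0, 0, 0, 0, 0.6], [0, 0, 0, 0, 0.6]])

```text
t: 20.5
ee_pos: [0.4696, 0.1047, 0.2259]
eef_rot: [-1.997, -2.425, -0.0]
force: [0.2, -0.2, 0.1]
width: 0.0517
grasp_force: 0.0
```

```bash
python3 look.py top,wrist b_; python3 plan.py .588 .067 .22 99
```

```text
t 20.5 F [ 0.25 -0.18  0.09] pos [0.4696 0.1047 0.2259]
top red [0.4641 0.3253] 0.0797 0.0202 2.2 137 0.071
top blue [ 0.6697 -0.0786] 0.0747 0.0164 84.1 132 0.0645
top yellow [0.5849 0.0474] 0.034 0.0111 -61.1 17 0.0639
top yellow [ 0.5811 -0.0678] 0.0555 0.0122 82.1 24 0.0616
top yellow [0.5766 0.088 ] 0.0334 0.0058 86.8 13 0.0638
top block [ 0.6717 -0.0786] 0.1087 0.0562 83.7 355 0.0398
top block [0.5879 0.0706] 0.1097 0.0549 -81.0 384 0.0402
top block [ 0.5902 -0.0757] 0.1107 0.0553 -83.0 388 0.0399
top block [0.5165 0.0511] 0.0594 0.0372 23.4 180 0.0399
wrist blue [ 0.6695 -0.0852] 0.0387 0.0202 83.7 441 0.063
wrist yellow [0.5869 0.069 ] 0.0742 0.0193 -81.6 1370 0.0634
wrist block [0.5874 0.0696] 0.1094 0.0549 -81.4 2128 0.0394
wrist block [0.5118 0.0597] 0.0608 0.059 -77.4 2257 0.0398
wrist block [ 0.5675 -0.0505] 0.0449 0.0188 -85.1 392 0.0392
wrist block [ 0.659  -0.0841] 0.0416 0.0172 -77.7 235 0.0396
t 20.6 pos [0.4696 0.1047 0.2259] yaw 101.0 F [ 0.22 -0.17 -0.03] w 0.0513 g 0.0
turn 0.25 | after turn: shares x -1.39 y 2.78 z 0.15
```

Red lies flat in its tray. Next is yellow A at (0.587, 0.0695), yaw 98.5.

carry_out(motion=[[0, 0, 0, 0.31, 0.6], [-0.325, 0.69, 0, 0, 0.6], [-0.325, 0.69, 0, 0, 0.6], [-0.325, 0.69, 0, 0, 0.6], [-0.325, 0.7, 0, 0, 0.6], [0, 0, 0, 0, 0.6], [0, 0, 0.5, 0, 0.6], [0, 0, 0.8, 0, 0.6]])

```text
t: 21.4
ee_pos: [0.5876, 0.0698, 0.1746]
eef_rot: [2.049, 2.379, 0.003]
force: [0.9, 0.0, -0.8]
width: 0.0513
grasp_force: 0.0
```

carry_out(motion=[[0, 0, 0.8, 0, 0.6], [0, 0, 0.8, 0, 0.6], [0, 0, 0.6, 0, 0.6], [0, 0, 0.3, 0, 0.6], [0, 0, 0.2, 0, 0.6], [0, 0, 0, 0, 0.6], [0, 0, 0, 0, 0.6], [0, 0, 0, 0, 0.6]])

```text
t: 22.2
ee_pos: [0.5875, 0.0697, 0.0669]
eef_rot: [2.049, 2.379, 0.002]
force: [-0.1, -1.2, 1.1]
width: 0.0515
grasp_force: 0.0
```

```bash
python3 plan.py .587 .0695 .065 98.5
```

```text
t 22.2 pos [0.5875 0.0697 0.0669] yaw 98.5 F [-0.07 -1.19  1.14] w 0.0515 g 0.0
turn 0.00 | after turn: shares x -0.00 y -0.01 z 0.05
```

carry_out(motion=[[0, 0, 0.04, 0, 0], [0, 0, 0, 0, 0], [0, 0, 0, 0, 0], [0, 0, 0, 0, 0], [0, 0, 0, 0, 0], [0, 0, 0, 0, 0], [0, 0, 0, 0, 0], [0, 0, 0, 0, 0]])

```text
t: 23.0
ee_pos: [0.5871, 0.0697, 0.0646]
eef_rot: [2.05, 2.38, 0.001]
force: [-0.1, 0.4, 4.8]
width: 0.0185
grasp_force: 59.1
```

carry_out(motion=[[0, 0, -0.2, 0, 0], [0, 0, -0.5, 0, 0], [0, 0, -0.7, 0, 0], [0, 0, -0.7, 0, 0], [0, 0, -0.5, 0, 0], [0, 0, 0, 0, 0], [0, 0, 0, 0, 0], [0, 0, 0, 0, 0]])

```text
t: 23.8
ee_pos: [0.5862, 0.0697, 0.167]
eef_rot: [-2.049, -2.379, 0.002]
force: [0.6, -0.3, -2.4]
width: 0.0187
grasp_force: 59.1
```

carry_out(motion=[[0, 0, 0, 0, 0], [0, 0, 0, 0, 0], [0, 0, 0, 0, 0], [0, 0, 0, 0, 0], [0, 0, 0, 0, 0], [0, 0, 0, 0, 0], [0, 0, 0, 0, 0], [0, 0, 0, 0, 0]])

```text
t: 24.6
ee_pos: [0.5869, 0.0697, 0.1683]
eef_rot: [2.05, 2.38, 0.0]
force: [0.0, -0.9, -1.3]
width: 0.0187
grasp_force: 59.1
```

```bash
cat > wt.py <<'E'
from h import *
F=[]
for i in range(4): F.append(ctrl.get_state()['force'][2]);ctrl.capture('side')
print('Fz',np.round(F,2),np.mean(F).round(2))
E
python3 wt.py; python3 plan.py .4645 .4055 .165 181.1;python3 plan.py .4763 -.2925 .2 178
```

```text
Fz [-1.29 -1.26 -2.5  -2.59] -1.91
t 24.8 pos [0.5869 0.0697 0.1683] yaw 98.5 F [ 0.5  -0.29 -2.55] w 0.0186 g 59.1
turn -10.32 | after turn: shares x 2.90 y 8.45 z 0.08
t 24.8 pos [0.5869 0.0697 0.1683] yaw 98.5 F [ 0.5  -0.29 -2.55] w 0.0186 g 59.1
turn -9.93 | after turn: shares x 2.45 y -9.15 z -0.79
```

Yellow A is empty at about 1.9 N, so it goes to the box, far slot at (0.474, -0.425).

carry_out(motion=[[0, 0, -0.5, -1, 0], [0, 0, -0.3, -1, 0], [0, 0, 0, -1, 0], [0, 0, 0, -1, 0], [0, 0, 0, -1, 0], [0, 0, 0, -1, 0], [0, 0, 0, -1, 0], [0, 0, 0, -1, 0]])

```text
t: 25.6
ee_pos: [0.5869, 0.0697, 0.2003]
eef_rot: [0.468, 3.106, -0.0]
force: [-0.4, 0.5, -2.1]
width: 0.0187
grasp_force: 59.2
```

carry_out(motion=[[0, 0, 0, -1, 0], [0, 0, 0, -0.94, 0], [0, 0, 0, 0, 0], [0.17, -0.46, 0, 0, 0], [0.17, -0.8, 0, 0, 0], [0.17, -0.8, 0, 0, 0], [0.17, -0.9, 0, 0, 0], [0.17, -0.9, 0, 0, 0]])

```text
t: 26.4
ee_pos: [0.5472, -0.0846, 0.2004]
eef_rot: [0.06, 3.141, -0.0]
force: [-0.2, -0.2, -2.4]
width: 0.0187
grasp_force: 59.2
```

carry_out(motion=[[0.17, -0.9, 0, 0, 0], [0.17, -0.9, 0, 0, 0], [0.17, -0.9, 0, 0, 0], [0.17, -0.9, 0, 0, 0], [0.17, -0.9, 0, 0, 0], [0.17, -0.9, 0, 0, 0], [0.17, -0.9, 0, 0, 0], [0.19, -0.9, 0, 0, 0]])

```text
t: 27.2
ee_pos: [0.4821, -0.3709, 0.2003]
eef_rot: [0.061, 3.141, -0.0]
force: [1.1, -0.4, -2.9]
width: 0.0185
grasp_force: 59.2
```

carry_out(motion=[[0.17, -0.9, 0, 0, 0], [0.17, -0.5, 0, 0, 0], [0, 0, 0, 0, 0], [0, 0, 0, 0, 0], [0, 0, 0, 0, 0], [0, 0, 0, 0, 0], [0, 0, 0, 0, 0], [0, 0, 0, 0, 0]])

```text
t: 28.0
ee_pos: [0.4673, -0.4244, 0.2004]
eef_rot: [0.053, 3.141, -0.0]
force: [0.1, 0.2, -1.0]
width: 0.0189
grasp_force: 59.2
```

```bash
python3 plan.py .4737 -.425 .064 178
python3 - <<'E'
from meas import *
p,im,d=cap('wrist','w_box');W=world(p,d);Z=W[...,2]
m=(d>0)&(W[...,1]<-.2)&(W[...,0]>.37)&(W[...,0]<.58)&(np.ptp(im.astype(int),axis=-1)<30)
for lo,hi in((-.002,.012),(.06,.0695),(.072,.08),(.098,.11)):
    for b in crop_blobs(W,m&(Z>lo)&(Z<hi),150): print(lo,*b[0])
E
```

```text
t 28.0 pos [ 0.4673 -0.4244  0.2004] yaw 178.1 F [ 0.14  0.18 -1.01] w 0.0189 g 59.2
turn 0.01 | after turn: shares x -0.16 y -0.01 z 3.41
-0.002 [ 0.4776 -0.3579] 0.2246 0.1434 87.7 16606 0.0049
0.06 [ 0.4769 -0.3584] 0.2316 0.1522 87.7 4336 0.0672
0.072 [ 0.5662 -0.28  ] 0.0671 0.026 86.3 1125 0.0759
```

View pics/w_box.png

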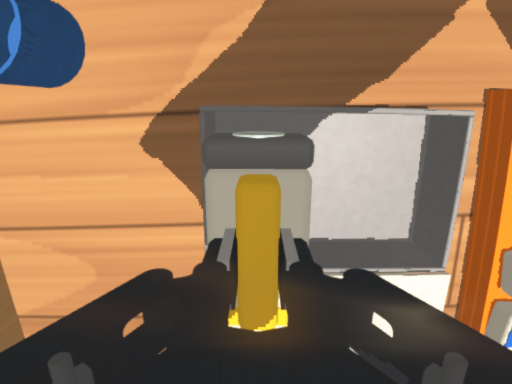

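The held torch (260,200) is over the far slot of the open box, and the box measures at (0.477, -0.358). I'll lower it.

carry_out(motion=[[-0.18, 0.01, 0.4, 0.05, 0], [0, 0, 0.7, 0, 0], [0, 0, 0.7, 0, 0], [0, 0, 0.6, 0, 0], [0, 0, 0.5, 0, 0], [0, 0, 0.3, 0, 0], [0, 0, 0.18, 0, 0], [0, 0, 0, 0, 0]])

```text
t: 28.85
ee_pos: [0.4743, -0.4246, 0.0648]
eef_rot: [-0.065, -3.141, -0.001]
force: [-0.4, 0.3, -1.5]
width: 0.0184
grasp_force: 59.2
```

carry_out(motion=[[0, 0, 0, 0, 0], [0, 0, 0, 0, 0.4], [0, 0, 0, 0, 0.4], [0, 0, 0, 0, 0.4], [0, 0, 0, 0, 0.4], [0, 0, 0, 0, 0.4], [0, 0, -0.3, 0, 0.4], [0, 0, -0.5, 0, 0.4]])

```text
t: 29.65
ee_pos: [0.4739, -0.4243, 0.0972]
eef_rot: [-0.065, -3.14, -0.002]
force: [-1.5, -0.6, 1.0]
width: 0.0339
grasp_force: 0.0
```

carry_out(motion=[[0, 0, -1, 0, 0.6], [0, 0, -1, 0, 0.6], [0, 0, -1, 0, 0.6], [0, 0.5, -0.4, 0, 0.6], [0, 1, 0, 0, 0.6], [0, 1, 0, 0, 0.6], [0, 1, 0, 0, 0.6], [0, 1, 0, 0, 0.6]])

```text
t: 30.45
ee_pos: [0.4812, -0.2427, 0.2334]
eef_rot: [0.065, 3.141, 0.0]
force: [0.6, -0.6, -0.2]
width: 0.0507
grasp_force: 0.0
```

carry_out(motion=[[0, 1, 0, 1, 0.6], [0, 0, 0, 1, 0.6], [0, 0, 0, 1, 0.6], [0, 0, 0, 1, 0.6], [0, 0, 0, 1, 0.6], [0, 0, 0, 1, 0.6], [0, 0, 0, 1, 0.6], [0, 0, 0, 1, 0.6]])

```text
t: 31.25
ee_pos: [0.483, -0.2042, 0.2334]
eef_rot: [-1.726, -2.625, -0.0]
force: [0.7, 0.3, -0.2]
width: 0.0513
grasp_force: 0.0
```

carry_out(motion=[[0.9, 0, 0, 1, 0.6], [0.9, 0, 0, 1, 0.6], [0, 0, 0, 0, 0.6], [0, 0, 0, 0, 0.6], [0, 0, 0, 0, 0.6], [0, 0, 0, 0, 0.6], [0, 0, 0, 0, 0.6], [0, 0, 0, 0, 0.6]])

```text
t: 32.05
ee_pos: [0.4593, -0.1376, 0.2329]
eef_rot: [-2.069, -2.364, 0.0]
force: [0.3, -1.2, 0.5]
width: 0.0512
grasp_force: 0.0
```

```bash
python3 look.py top,wrist c_; python3 plan.py .589 -.078 .22 97
```

```text
t 32.0 F [ 0.34 -1.21  0.51] pos [ 0.4593 -0.1376  0.2329]
top red [0.4675 0.3257] 0.0728 0.02 1.9 132 0.0715
top blue [ 0.6698 -0.0786] 0.0744 0.0165 84.3 133 0.0647
top yellow [ 0.581  -0.0677] 0.0554 0.0123 82.0 24 0.0645
top yellow [ 0.4774 -0.423 ] 0.0711 0.0187 -1.9 124 0.0627
top block [ 0.6718 -0.0786] 0.1093 0.0555 83.8 338 0.0399
top block [ 0.5903 -0.076 ] 0.111 0.0551 -82.6 395 0.0399
top block [0.5102 0.0621] 0.0587 0.0586 -88.3 298 0.0404
wrist blue [ 0.6705 -0.0803] 0.0745 0.0215 82.8 1721 0.0632
wrist yellow [ 0.5885 -0.0783] 0.0746 0.0196 -83.2 1720 0.0634
wrist block [0.5149 0.0342] 0.0438 0.0102 8.6 400 0.0397
wrist block [ 0.5839 -0.0307] 0.0531 0.0157 7.1 737 0.0396
wrist block [ 0.6766 -0.0325] 0.0525 0.0154 -6.0 607 0.0396
wrist block [ 0.5743 -0.0878] 0.093 0.0243 -84.5 1667 0.0394
wrist block [ 0.6141 -0.0852] 0.0932 0.0206 86.7 457 0.0394
wrist block [ 0.6689 -0.0882] 0.0943 0.0552 84.3 1853 0.0393
t 32.1 pos [ 0.4593 -0.1375  0.233 ] yaw 97.6 F [-0.07  0.38 -0.54] w 0.0509 g 0.0
turn 0.08 | after turn: shares x 1.08 y 3.40 z 0.32
```

Yellow A is placed. Next is yellow B at (0.5885, -0.078), yaw 96.8.

carry_out(motion=[[0, 0, 0, 0.1, 0.6], [0.27, 0.84, 0, 0, 0.6], [0.27, 0.84, 0, 0, 0.6], [0.27, 0.85, 0, 0, 0.6], [0.28, 0.85, 0, 0, 0.6], [0, 0, 0.4, 0, 0.6], [0, 0, 0.8, 0, 0.6], [0, 0, 0.8, 0, 0.6]])

```text
t: 32.95
ee_pos: [0.5887, -0.0777, 0.1522]
eef_rot: [2.085, 2.349, 0.001]
force: [0.4, 0.6, -0.3]
width: 0.051
grasp_force: 0.0
```

carry_out(motion=[[0, 0, 0.8, 0, 0.6], [0, 0, 0.7, 0, 0.6], [0, 0, 0.4, 0, 0.6], [0, 0, 0.2, 0, 0.6], [0, 0, 0.12, 0, 0.6], [0, 0, 0, 0, 0.6], [0, 0, 0, 0, 0.6], [0, 0, 0, 0, 0.6]])

```text
t: 33.75
ee_pos: [0.5887, -0.078, 0.0651]
eef_rot: [2.084, 2.349, 0.001]
force: [-0.4, -0.5, -0.7]
width: 0.0513
grasp_force: 0.0
```

carry_out(motion=[[0, 0, 0, 0, 0], [0, 0, 0, 0, 0], [0, 0, 0, 0, 0], [0, 0, 0, 0, 0], [0, 0, 0, 0, 0], [0, 0, 0, 0, 0], [0, 0, 0, 0, 0], [0, 0, 0, 0, 0]])

```text
t: 34.55
ee_pos: [0.5886, -0.0779, 0.0647]
eef_rot: [2.085, 2.349, 0.001]
force: [1.0, 0.8, 6.2]
width: 0.0186
grasp_force: 59.7
```

carry_out(motion=[[0, 0, -0.2, 0, 0], [0, 0, -0.5, 0, 0], [0, 0, -0.8, 0, 0], [0, 0, -0.8, 0, 0], [0, 0, -0.7, 0, 0], [0, 0, -0.3, 0, 0], [0, 0, 0, 0, 0], [0, 0, 0, 0, 0]])

```text
t: 35.35
ee_pos: [0.5877, -0.0778, 0.195]
eef_rot: [-2.084, -2.349, 0.001]
force: [0.0, 0.2, -4.8]
width: 0.0186
grasp_force: 59.5
```

carry_out(motion=[[0, 0, 0, 0, 0], [0, 0, 0, 0, 0], [0, 0, 0, 0, 0], [0, 0, 0, 0, 0], [0, 0, 0, 0, 0], [0, 0, 0, 0, 0], [0, 0, 0, 0, 0], [0, 0, 0, 0, 0]])

```text
t: 36.15
ee_pos: [0.5883, -0.0779, 0.1963]
eef_rot: [2.085, 2.35, 0.0]
force: [0.4, -0.7, -4.9]
width: 0.0189
grasp_force: 59.5
```

```bash
python3 wt.py; python3 plan.py .4645 .4055 .165 181.1;python3 plan.py .477 -.358 .2 177.7
```

```text
Fz [-4.93 -4.32 -4.48 -4.01] -4.43
t 36.4 pos [ 0.5883 -0.0779  0.1963] yaw 96.8 F [-0.24  0.03 -5.28] w 0.0186 g 59.5
turn -10.53 | after turn: shares x 2.86 y 12.14 z 0.78
t 36.4 pos [ 0.5883 -0.0779  0.1963] yaw 96.8 F [-0.24  0.03 -5.28] w 0.0186 g 59.5
turn -10.11 | after turn: shares x 2.50 y -7.11 z -0.09
```

Yellow B weighs about 4.5 N, so it is loaded and goes in the yellow tray. I'll retreat in x early to stay clear of the tumbler.

carry_out(motion=[[0, 0, 0, -1, 0], [0, 0, 0, -1, 0], [0, 0, 0, -1, 0], [0, 0, 0, -1, 0], [0, 0, 0, -1, 0], [0, 0, 0, -1, 0], [0, 0, 0, -1, 0], [0, 0, 0, -1, 0]])

```text
t: 37.15
ee_pos: [0.5883, -0.0779, 0.1963]
eef_rot: [0.514, 3.099, -0.0]
force: [0.5, 0.1, -3.1]
width: 0.0187
grasp_force: 59.4
```

carry_out(motion=[[0, 0, 0, -1, 0], [0, 0, 0, -1, 0], [0, 0, 0, -0.53, 0], [0.6, 0.44, 0, 0, 0], [0.6, 0.8, 0, 0, 0], [0.6, 0.8, 0, 0, 0], [0.6, 0.8, 0, 0, 0], [0.46, 0.8, 0, 0, 0]])

```text
t: 37.95
ee_pos: [0.4696, 0.0665, 0.1964]
eef_rot: [-0.029, 3.141, 0.0]
force: [0.8, 1.6, -3.6]
width: 0.019
grasp_force: 59.6
```

carry_out(motion=[[0, 0.9, 0, 0, 0], [0, 0.9, 0, 0, 0], [0, 0.9, 0, 0, 0], [0, 0.9, 0, 0, 0], [0, 0.9, 0, 0, 0], [0, 0.9, 0, 0, 0], [0, 0.9, 0, 0, 0], [0, 0.9, 0, 0, 0]])

```text
t: 38.75
ee_pos: [0.4655, 0.3551, 0.1964]
eef_rot: [-0.03, 3.141, 0.0]
force: [1.2, 0.4, -3.5]
width: 0.0184
grasp_force: 59.5
```

carry_out(motion=[[0, 0.8, 0, 0, 0], [0, 0.5, 0, 0, 0], [0, 0, 0, 0, 0], [0, 0, 0, 0, 0], [0, 0, 0, 0, 0], [0, 0, 0, 0, 0], [0, 0, 0, 0, 0], [0, 0, 0, 0, 0]])

```text
t: 39.55
ee_pos: [0.4649, 0.4051, 0.1964]
eef_rot: [-0.029, 3.141, 0.0]
force: [0.6, -0.1, -4.9]
width: 0.0186
grasp_force: 59.8
```

```bash
python3 tray.py; python3 plan.py .4645 .4055 .0735 181.1
```

```text
yellow 0.008 [0.4097 0.4037] 0.0696 0.0204 -88.9 1154 0.0137
yellow 0.024 [0.4073 0.4035] 0.076 0.023 -88.9 497 0.0275
red 0.008 [0.4134 0.322 ] 0.0671 0.0252 -89.3 918 0.0137
red 0.024 [0.4659 0.3243] 0.1361 0.0757 0.5 974 0.0276
blue 0.008 [0.4677 0.2412] 0.1306 0.0654 1.1 7521 0.0138
blue 0.024 [0.467  0.2446] 0.1359 0.0771 0.9 1735 0.0272
t 39.6 pos [0.4649 0.4052 0.1964] yaw -178.9 F [-0.63 -0.08 -3.56] w 0.0188 g 59.8
turn -0.01 | after turn: shares x 0.01 y 0.01 z 3.07
```

carry_out(motion=[[0, -0.02, 0.5, 0, 0], [0, 0, 0.7, 0, 0], [0, 0, 0.7, 0, 0], [0, 0, 0.6, 0, 0], [0, 0, 0.3, 0, 0], [0, 0, 0.15, 0, 0], [0, 0, 0.1, 0, 0], [0, 0, 0, 0, 0]])

```text
t: 40.4
ee_pos: [0.465, 0.4049, 0.0747]
eef_rot: [-0.03, 3.141, 0.001]
force: [0.1, 0.1, -4.1]
width: 0.0186
grasp_force: 59.7
```

carry_out(motion=[[0, 0, 0, 0, 0], [0, 0, 0, 0, 0.4], [0, 0, 0, 0, 0.4], [0, 0, 0, 0, 0.4], [0, 0, 0, 0, 0.4], [0, 0, 0, 0, 0.4], [0, 0, -0.3, 0, 0.4], [0, 0, -0.5, 0, 0.4]])

```text
t: 41.2
ee_pos: [0.4642, 0.4043, 0.1064]
eef_rot: [0.03, -3.14, 0.002]
force: [-1.3, -0.5, 0.9]
width: 0.0342
grasp_force: 0.0
```

carry_out(motion=[[0, 0, -1, 0, 0.6], [0, 0, -1, 0, 0.6], [0, 0, -1, 0, 0.6], [0, -0.5, -0.4, 0, 0.6], [0, -1, 0, 0, 0.6], [0, -1, 0, 0, 0.6], [0, -1, 0, 0, 0.6], [0, -1, 0, 0, 0.6]])

```text
t: 42.0
ee_pos: [0.4676, 0.2228, 0.2426]
eef_rot: [-0.03, 3.141, -0.0]
force: [0.6, -0.3, 0.3]
width: 0.0513
grasp_force: 0.0
```

carry_out(motion=[[0, -1, 0, 0, 0.6], [0, -1, 0, 0, 0.6], [0, -1, 0, 0, 0.6], [0, -1, 0, 0, 0.6], [0, -1, 0, 0, 0.6], [0, -1, 0, 0, 0.6], [-0.7, -1, 0, 0, 0.6], [-0.7, -0.5, 0, 0, 0.6]])

```text
t: 42.8
ee_pos: [0.5296, -0.0774, 0.243]
eef_rot: [-0.025, 3.141, -0.001]
force: [0.4, 0.7, 1.7]
width: 0.0516
grasp_force: 0.0
```

carry_out(motion=[[-0.7, 0, 0, 1, 0.6], [0, 0, 0, 1, 0.6], [0, 0, 0, 1, 0.6], [0, 0, 0, 1, 0.6], [0, 0, 0, 1, 0.6], [0, 0, 0, 1, 0.6], [0, 0, 0, 1, 0.6], [0, 0, 0, 1, 0.6]])

```text
t: 43.6
ee_pos: [0.5572, -0.074, 0.2426]
eef_rot: [-1.648, -2.675, 0.0]
force: [0.8, -0.6, 1.0]
width: 0.0514
grasp_force: 0.0
```

carry_out(motion=[[0, 0, 0, 1, 0.6], [0, 0, 0, 1, 0.6], [0, 0, 0, 1, 0.6], [0, 0, 0, 1, 0.6], [0, 0, 0, 0, 0.6], [0, 0, 0, 0, 0.6], [0, 0, 0, 0, 0.6], [0, 0, 0, 0, 0.6]])

```text
t: 44.4
ee_pos: [0.5577, -0.0737, 0.2423]
eef_rot: [-2.313, -2.126, 0.0]
force: [0.2, -0.6, -0.3]
width: 0.0512
grasp_force: 0.0
```

```bash
python3 look.py top,wrist d_; python3 plan.py .67 -.080 .22 83.8
```

```text
t 44.4 F [ 0.22 -0.62 -0.34] pos [ 0.5577 -0.0737  0.2423]
top red [0.4675 0.3254] 0.0729 0.0195 1.6 131 0.0715
top blue [ 0.6749 -0.0503] 0.0174 0.0167 -21.9 27 0.0644
top yellow [ 0.4773 -0.4231] 0.071 0.0197 -0.3 133 0.0637
top yellow [0.4631 0.412 ] 0.0333 0.0026 0.8 12 0.0703
top block [ 0.6762 -0.0454] 0.0573 0.0434 -14.3 130 0.0402
top block [0.5102 0.062 ] 0.0586 0.0585 1.4 279 0.0406
wrist blue [ 0.6702 -0.0802] 0.0754 0.0189 83.3 1459 0.0633
wrist block [0.5115 0.0597] 0.0608 0.0605 53.1 3140 0.0397
wrist block [ 0.6768 -0.0329] 0.0529 0.0145 -4.8 627 0.0396
wrist block [ 0.6702 -0.0882] 0.0938 0.0551 83.9 2042 0.0393
t 44.5 pos [ 0.5577 -0.0737  0.2423] yaw 85.1 F [ 0.23  0.43 -0.24] w 0.0509 g 0.0
turn 0.17 | after turn: shares x 0.15 y 2.81 z 0.56
```

carry_out(motion=[[0, 0, 0, 0.17, 0.6], [0.04, 0.7, 0, 0, 0.6], [0.04, 0.7, 0, 0, 0.6], [0.04, 0.7, 0, 0, 0.6], [0.03, 0.71, 0, 0, 0.6], [0, 0, 0.6, 0, 0.6], [0, 0, 0.8, 0, 0.6], [0, 0, 0.8, 0, 0.6]])

```text
t: 45.3
ee_pos: [0.6704, -0.08, 0.1531]
eef_rot: [2.34, 2.095, 0.0]
force: [0.2, -0.4, -1.4]
width: 0.0508
grasp_force: 0.0
```

carry_out(motion=[[0, 0, 0.8, 0, 0.6], [0, 0, 0.7, 0, 0.6], [0, 0, 0.4, 0, 0.6], [0, 0, 0.2, 0, 0.6], [0, 0, 0.14, 0, 0.6], [0, 0, 0, 0, 0.6], [0, 0, 0, 0, 0.6], [0, 0, 0, 0, 0.6]])

```text
t: 46.1
ee_pos: [0.6706, -0.0801, 0.0656]
eef_rot: [2.339, 2.096, 0.001]
force: [0.8, -0.4, -0.3]
width: 0.0514
grasp_force: 0.0
```

carry_out(motion=[[0, 0, 0, 0, 0], [0, 0, 0, 0, 0], [0, 0, 0, 0, 0], [0, 0, 0, 0, 0], [0, 0, 0, 0, 0], [0, 0, 0, 0, 0], [0, 0, 0, 0, 0], [0, 0, 0, 0, 0]])

```text
t: 46.9
ee_pos: [0.6704, -0.0801, 0.0651]
eef_rot: [2.339, 2.096, 0.001]
force: [0.1, 0.5, 6.1]
width: 0.0189
grasp_force: 59.2
```

carry_out(motion=[[0, 0, -0.2, 0, 0], [0, 0, -0.5, 0, 0], [0, 0, -0.8, 0, 0], [0, 0, -0.8, 0, 0], [0, 0, -0.7, 0, 0], [0, 0, -0.3, 0, 0], [0, 0, 0, 0, 0], [0, 0, 0, 0, 0]])

```text
t: 47.7
ee_pos: [0.6697, -0.0799, 0.1952]
eef_rot: [-2.339, -2.095, 0.002]
force: [-0.5, -0.1, -6.2]
width: 0.0185
grasp_force: 59.5
```

carry_out(motion=[[0, 0, 0, 0, 0], [0, 0, 0, 0, 0], [0, 0, 0, 0, 0], [0, 0, 0, 0, 0], [0, 0, 0, 0, 0], [0, 0, 0, 0, 0], [0, 0, 0, 0, 0], [0, 0, 0, 0, 0]])

```text
t: 48.5
ee_pos: [0.6701, -0.08, 0.1967]
eef_rot: [2.34, 2.096, 0.0]
force: [-0.2, 0.5, -4.6]
width: 0.0186
grasp_force: 59.5
```

```bash
python3 wt.py; python3 plan.py .467 .244 .165 181.1;python3 plan.py .477 -.358 .2 177.7
```

```text
Fz [-4.6  -4.23 -4.39 -4.33] -4.39
t 48.7 pos [ 0.6702 -0.08    0.1967] yaw 83.7 F [-0.98  0.61 -4.2 ] w 0.0185 g 59.5
turn -12.17 | after turn: shares x 4.92 y 8.20 z 0.79
t 48.7 pos [ 0.6702 -0.08    0.1967] yaw 83.7 F [-0.98  0.61 -4.2 ] w 0.0185 g 59.5
turn -11.75 | after turn: shares x 4.55 y -7.14 z -0.08
```

Blue is loaded and goes in the blue tray.

carry_out(motion=[[0, 0, 0, -1, 0], [0, 0, 0, -1, 0], [0, 0, 0, -1, 0], [0, 0, 0, -1, 0], [0, 0, 0, -1, 0], [0, 0, 0, -1, 0], [0, 0, 0, -1, 0], [0, 0, 0, -1, 0]])

```text
t: 49.5
ee_pos: [0.6702, -0.08, 0.1967]
eef_rot: [0.865, 3.02, -0.0]
force: [-0.3, -0.6, -4.2]
width: 0.0183
grasp_force: 59.4
```

carry_out(motion=[[0, 0, 0, -1, 0], [0, 0, 0, -1, 0], [0, 0, 0, -1, 0], [0, 0, 0, -1, 0], [0.4, 0, 0, -0.17, 0], [0.9, 0.2, 0, 0, 0], [0.9, 0.6, 0, 0, 0], [0.9, 0.6, 0, 0, 0]])

```text
t: 50.3
ee_pos: [0.5437, -0.0256, 0.1965]
eef_rot: [-0.028, 3.141, 0.0]
force: [0.0, 0.7, -3.3]
width: 0.0186
grasp_force: 59.5
```

carry_out(motion=[[0.8, 0.8, 0, 0, 0], [0.6, 0.8, 0, 0, 0], [0.42, 0.9, 0, 0, 0], [0, 0.9, 0, 0, 0], [0, 0.9, 0, 0, 0], [0, 0.9, 0, 0, 0], [0, 0.9, 0, 0, 0], [0, 0.7, 0, 0, 0]])

```text
t: 51.1
ee_pos: [0.4669, 0.2466, 0.1969]
eef_rot: [-0.031, 3.141, 0.001]
force: [0.7, -1.0, -4.9]
width: 0.0186
grasp_force: 59.6
```

carry_out(motion=[[0, 0, 0, 0, 0], [0, 0, 0, 0, 0], [0, 0, 0, 0, 0], [0, 0, 0, 0, 0], [0, 0, 0, 0, 0], [0, 0, 0, 0, 0], [0, 0, 0, 0, 0], [0, 0, 0, 0, 0]])

```text
t: 51.9
ee_pos: [0.4672, 0.2445, 0.1967]
eef_rot: [-0.029, 3.141, 0.0]
force: [-0.5, 0.4, -5.3]
width: 0.0187
grasp_force: 59.9
```

```bash
python3 plan.py .4665 .244 .0735 181.1
```

```text
t 51.9 pos [0.4672 0.2445 0.1967] yaw -178.9 F [-0.55  0.38 -5.27] w 0.0187 g 59.9
turn -0.00 | after turn: shares x 0.02 y -0.01 z 3.08
```

carry_out(motion=[[0.01, -0.01, 0.5, 0, 0], [0, 0, 0.7, 0, 0], [0, 0, 0.7, 0, 0], [0, 0, 0.6, 0, 0], [0, 0, 0.3, 0, 0], [0, 0, 0.15, 0, 0], [0, 0, 0.1, 0, 0], [0, 0, 0, 0, 0]])

```text
t: 52.7
ee_pos: [0.4669, 0.2443, 0.0748]
eef_rot: [-0.03, 3.141, 0.0]
force: [-0.6, -0.3, -4.7]
width: 0.0187
grasp_force: 59.8
```

carry_out(motion=[[0, 0, 0, 0, 0], [0, 0, 0, 0, 0.4], [0, 0, 0, 0, 0.4], [0, 0, 0, 0, 0.4], [0, 0, 0, 0, 0.4], [0, 0, 0, 0, 0.4], [0, 0, -0.3, 0, 0.4], [0, 0, -0.5, 0, 0.4]])

```text
t: 53.5
ee_pos: [0.4661, 0.244, 0.1062]
eef_rot: [0.029, -3.139, 0.001]
force: [0.3, -0.1, 0.3]
width: 0.0342
grasp_force: 0.0
```

carry_out(motion=[[0, 0, -1, 0, 0.6], [0, 0, -1, 0, 0.6], [0, 0, -1, 0, 0.6], [0, -0.5, -0.4, 0, 0.6], [0, -1, 0, 0, 0.6], [0, -1, 0, 0, 0.6], [0, -1, 0, 0, 0.6], [0, -1, 0, 0, 0.6]])

```text
t: 54.3
ee_pos: [0.47, 0.0628, 0.2428]
eef_rot: [-0.03, 3.141, -0.0]
force: [-0.2, -0.3, -0.0]
width: 0.0517
grasp_force: 0.0
```

carry_out(motion=[[0, -1, 0, 1, 0.6], [0, 0, 0, 1, 0.6], [0, 0, 0, 1, 0.6], [0, 0, 0, 1, 0.6], [0, 0, 0, 1, 0.6], [0, 0, 0, 1, 0.6], [0, 0, 0, 1, 0.6], [0, 0, 0, 1, 0.6]])

```text
t: 55.1
ee_pos: [0.4709, 0.0243, 0.2427]
eef_rot: [-1.647, -2.675, -0.0]
force: [-0.2, -0.0, 0.2]
width: 0.0511
grasp_force: 0.0
```

carry_out(motion=[[0, 0, 0, 1, 0.6], [0, 0, 0, 1, 0.6], [0, 0, 0, 1, 0.6], [0, 0, 0, 0.64, 0.6], [0, 0, 0, 0, 0.6], [0, 0, 0, 0, 0.6], [0, 0, 0, 0, 0.6], [0, 0, 0, 0, 0.6]])

```text
t: 55.9
ee_pos: [0.471, 0.0243, 0.2427]
eef_rot: [2.259, 2.183, 0.0]
force: [-0.2, 0.2, 0.1]
width: 0.0513
grasp_force: 0.0
```

```bash
python3 look.py top,wrist e_; python3 plan.py .575 -.362 .24 88;python3 - <<'E'
import cv2,numpy as np
a=cv2.imread('pics/e_top.png');b=cv2.imread('pics/e_wrist.png')
cv2.imwrite('pics/v2.png',np.hstack([a[90:378,60:460],cv2.resize(b,(384,288))]))
E
```

```text
t 55.9 F [-0.24  0.18  0.06] pos [0.471  0.0243 0.2427]
top red [0.4676 0.3252] 0.0726 0.0194 1.8 127 0.0714
top blue [0.4658 0.2447] 0.0696 0.0167 3.1 116 0.0715
top yellow [0.4676 0.4035] 0.0616 0.0149 -1.3 50 0.0702
top yellow [ 0.4773 -0.4226] 0.0709 0.0204 -0.5 131 0.0633
wrist block [0.5115 0.0598] 0.0612 0.0611 88.4 2644 0.0397
t 56.0 pos [0.471  0.0243 0.2427] yaw 88.0 F [ 0.52 -0.37  0.29] w 0.051 g 0.0
turn 0.00 | after turn: shares x -9.56 y 2.94 z 0.07
```

View pics/v2.png

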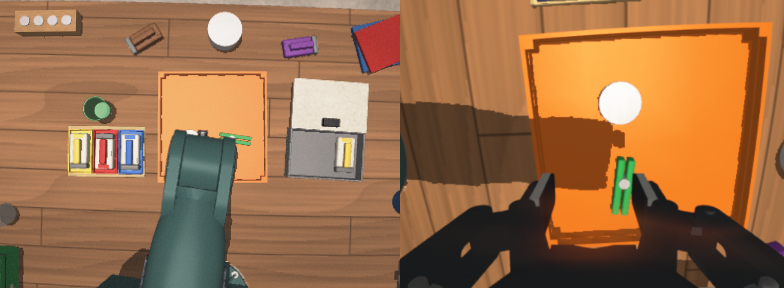

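All three trays are filled (80,150; 105,150; 130,150), yellow A is in the box (345,153), and only the tin and peg remain in the crate. I'll shut the lid now.

carry_out(motion=[[-0.5, 0.3, 0, 0, 0.7], [-0.9, 0.3, 0, 0, 0.7], [-0.9, 0.3, 0, 0, 0.7], [-0.9, 0.3, 0, 0, 0.7], [-0.9, 0.3, 0, 0, 0.7], [-0.9, 0.3, 0, 0, 0.7], [-0.9, 0.3, 0, 0, 0.7], [-0.9, 0.3, 0, 0, 0.7]])

```text
t: 56.8
ee_pos: [0.5574, -0.2526, 0.2426]
eef_rot: [2.26, 2.182, 0.0]
force: [1.0, 0.8, -0.9]
width: 0.0602
grasp_force: 0.0
```

carry_out(motion=[[-0.9, 0.3, 0, 0, 0.7], [-0.9, 0.24, 0, 0, 0.7], [-0.6, 0, 0, 0, 0.7], [-0.36, 0, 0, 0, 0.7], [0, 0, 0, 0, 0.7], [0, 0, 0, 0, 0.7], [0, 0, 0, 0, 0.7], [0, 0, 0, 0, 0.7]])

```text
t: 57.6
ee_pos: [0.575, -0.361, 0.2431]
eef_rot: [2.259, 2.183, 0.0]
force: [-0.5, -0.6, 0.2]
width: 0.0597
grasp_force: 0.0
```

```bash
python3 plan.py .575 -.362 .107 88
python3 - <<'E'
from meas import *
for cam in ('wrist','top'):
    p,im,d=cap(cam);W=world(p,d);Z=W[...,2]
    m=(d>0)&(W[...,1]<-.3)&(W[...,1]>-.42)&(W[...,0]>.5)&(W[...,0]<.65)&(Z>.098)&(Z<.11)
    for b in crop_blobs(W,m,20): print(cam,*b[0])
E
```

```text
t 57.6 pos [ 0.575  -0.361   0.2431] yaw 88.0 F [-0.48 -0.65  0.16] w 0.0597 g 0.0
turn 0.00 | after turn: shares x -0.02 y 0.00 z 3.40
wrist [ 0.5749 -0.3621] 0.0495 0.024 87.5 1459 0.1036
top [ 0.5747 -0.3604] 0.0526 0.0239 87.1 135 0.1039
```

carry_out(motion=[[-0.02, 0, 0.8, 0, 0.7], [0, 0, 0.8, 0, 0.7], [0, 0, 0.8, 0, 0.7], [0, 0, 0.6, 0, 0.7], [0, 0, 0.3, 0, 0.7], [0, 0, 0.1, 0, 0.7], [0, 0, 0, 0, 0.7], [0, 0, 0, 0, 0.7]])

```text
t: 58.5
ee_pos: [0.5754, -0.3632, 0.108]
eef_rot: [2.259, 2.18, 0.0]
force: [0.2, 0.2, 0.9]
width: 0.0598
grasp_force: 0.0
```

carry_out(motion=[[0, 0, 0, 0, 0], [0, 0, 0, 0, 0], [0, 0, 0, 0, 0], [0, 0, 0, 0, 0], [0, 0, 0, 0, 0], [0, 0, 0, 0, 0], [0, 0, 0, 0, 0], [0, 0, 0, 0, 0]])

```text
t: 59.3
ee_pos: [0.5741, -0.363, 0.1076]
eef_rot: [-2.261, -2.181, 0.002]
force: [-7.9, 0.3, 10.3]
width: 0.0225
grasp_force: 60.3
```

carry_out(motion=[[0, -0.3, 0, 0, 0], [0, -0.5, 0, 0, 0], [0, -0.5, 0, 0, 0], [0, -0.5, 0, 0, 0], [0, -0.5, 0, 0, 0], [0, -0.5, 0, 0, 0], [0, -0.4, 0, 0, 0], [0, -0.2, 0, 0, 0]])

```text
t: 60.1
ee_pos: [0.4383, -0.3574, 0.1076]
eef_rot: [2.26, 2.181, 0.002]
force: [2.6, 8.2, 10.1]
width: 0.0229
grasp_force: 60.1
```

carry_out(motion=[[0, -0.05, 0, 0, 0], [0, -0.05, 0, 0, 0], [0, -0.05, 0, 0, 0], [0, 0, 0, 0, 0], [0, 0, 0, 0, 0], [0, 0, 0, 0, 0], [0, 0, 0, 0, 0], [0, 0, 0, 0, 0]])

```text
t: 60.9
ee_pos: [0.4331, -0.3572, 0.1076]
eef_rot: [2.26, 2.182, 0.002]
force: [-1.8, 7.8, 12.5]
width: 0.0226
grasp_force: 60.6
```

Knob shut is expected at x ≈ 0.4245.

carry_out(motion=[[0, -0.05, 0, 0, 0], [0, -0.05, 0, 0, 0], [0, -0.05, 0, 0, 0], [0, 0, 0, 0, 0], [0, 0, 0, 0, 0], [0, 0, 0, 0, 0], [0, 0, 0, 0, 0], [0, 0, 0, 0, 0]])

```text
t: 61.7
ee_pos: [0.4271, -0.3569, 0.1075]
eef_rot: [2.26, 2.182, 0.002]
force: [-1.1, 7.6, 12.1]
width: 0.0224
grasp_force: 60.6
```

carry_out(motion=[[0, -0.05, 0, 0, 0], [0, -0.05, 0, 0, 0], [0, -0.05, 0, 0, 0], [0, 0, 0, 0, 0], [0, 0, 0, 0, 0], [0, 0, 0, 0, 0], [0, 0, 0, 0, 0], [0, 0, 0, 0, 0]])

```text
t: 62.5
ee_pos: [0.4238, -0.3568, 0.1076]
eef_rot: [2.256, 2.181, 0.009]
force: [20.2, 9.1, 1.6]
width: 0.0221
grasp_force: 60.0
```

The lid is on its stop: +20 N, with 150 mm of travel. I'll release and retreat, then check.

carry_out(motion=[[0, 0, 0, 0, 0.7], [0, 0, 0, 0, 0.7], [0, 0, 0, 0, 0.7], [0, 0, 0, 0, 0.7], [0, 0, -0.5, 0, 0.7], [0, 0, -0.8, 0, 0.7], [0, 0, -0.8, 0, 0.7], [0, 0, -0.8, 0, 0.7]])

```text
t: 63.3
ee_pos: [0.4206, -0.3573, 0.224]
eef_rot: [-2.261, -2.181, 0.0]
force: [0.1, -0.8, 0.4]
width: 0.0599
grasp_force: 0.0
```

carry_out(motion=[[-0.5, -0.5, 0, 0, 0.7], [-0.5, -0.8, 0, 0, 0.7], [-0.5, -0.8, 0, 0, 0.7], [-0.5, -0.8, 0, 0, 0.7], [-0.5, -0.5, 0, 0, 0.7], [0, 0, 0, 0, 0.7], [0, 0, 0, 0, 0.7], [0, 0, 0, 0, 0.7]])

```text
t: 64.1
ee_pos: [0.2819, -0.452, 0.2227]
eef_rot: [-2.26, -2.182, -0.0]
force: [-0.1, -0.2, 0.3]
width: 0.0599
grasp_force: 0.0
```

```bash
python3 look.py top f_
python3 - <<'E'
from meas import *
p,im,d=cap('top');W=world(p,d);Z=W[...,2]
m=(d>0)&(W[...,1]<-.2)&(W[...,1]>-.5)&(W[...,0]>.39)&(W[...,0]<.65)
for lo,hi in((.07,.082),(.098,.11)):
  for b in crop_blobs(W,m&(Z>lo)&(Z<hi),20): print(*b[0])
t=(W[...,0]>.54)&(W[...,0]<.65)&(W[...,1]>.29)&(W[...,1]<.4)&(Z>.09)&(Z<.13)
print('tumbler',crop_blobs(W,t,10))
E
```

```text
t 64.1 F [-0.09 -0.23  0.28] pos [ 0.2819 -0.452   0.2227]
top red [0.4656 0.3253] 0.0768 0.0198 1.1 129 0.0716
top blue [0.4656 0.2444] 0.0698 0.0164 2.0 115 0.071
top yellow [0.4663 0.404 ] 0.0701 0.0162 2.0 105 0.0714
top block [0.5102 0.062 ] 0.0586 0.0586 1.5 292 0.0406
[ 0.476  -0.3566] 0.2347 0.1532 87.4 3384 0.0763
[ 0.4257 -0.3535] 0.0495 0.0242 -89.9 124 0.1045
tumbler [((array([0.5956, 0.3433]), 0.0729, 0.0716, -85.6, 162, np.float64(0.1084)), (np.int32(143), np.int32(186), np.int32(26), np.int32(25)))]
```

View pics/f_top.png

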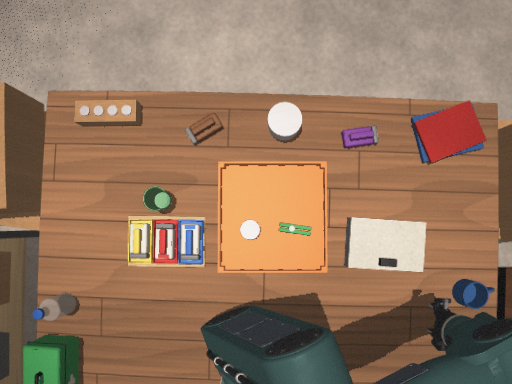

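The lid is shut (387,243). The three loaded torches are in their trays (141,242; 166,242; 191,242), the tin (250,230) and peg (295,229) are still in the crate, and the tumbler (157,199) hasn't moved.

```bash
python3 -c "
from station import ctrl
print(ctrl.close_job())"
```

```text
the job is handed in; nothing more can be done
None
```

I handed the job in at about 64 s, with no verdict returned: the loaded red, yellow and blue torches are in their own trays, the empty yellow one is on the refill box floor, the lid is shut against its stop, and the tin, peg and tumbler were left in place.

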